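# Set out a paint colour scheme

### The job

Set out the colour scheme on the studio table: stand the plum and the teal sample pots each on the middle of the panel of its own colour, the mustard pot on the table exactly half-way between the two panels, in line with them, and stack the white pot squarely on top of the mustard pot. Lay the paint brush flat behind the row (on the side away from the robot), parallel to it, its middle straight behind the mustard pot and 10 cm from the line through the panels' middles, either way round. Keep all pots upright, and leave the red and green pots where they are.

Things in the scene. Friction and masses are not known exactly. Their poses are not given: they have to be found in the camera images.
- plum_pot_mid (a point): sample pot: round tin 56 mm in diameter, 62 mm high, about 200 g, flat dark plum lid with steel rim, dark plum bands and white label; standing upright. The point is its centre, half-way up (31 mm above its base). Goes on the plum panel.
- teal_pot_mid (a point): sample pot: round tin 56 mm in diameter, 62 mm high, about 200 g, flat teal (blue-green) lid with steel rim, teal (blue-green) bands and white label; standing upright. The point is its centre, half-way up (31 mm above its base). Goes on the teal panel.
- mustard_pot_mid (a point): sample pot: round tin 56 mm in diameter, 62 mm high, about 200 g, flat mustard yellow lid with steel rim, mustard yellow bands and white label; standing upright. The point is its centre, half-way up (31 mm above its base). Goes between the panels.
- white_pot_mid (a point): sample pot: round tin 56 mm in diameter, 62 mm high, about 200 g, flat white lid with steel rim, white bands and white label; standing upright. The point is its centre, half-way up (31 mm above its base). Goes on top of the mustard pot.
- red_pot_mid (a point): sample pot: round tin 56 mm in diameter, 62 mm high, about 200 g, flat brick red lid with steel rim, brick red bands and white label; standing upright. The point is its centre, half-way up (31 mm above its base). Bystander: not to be moved.
- green_pot_mid (a point): sample pot: round tin 56 mm in diameter, 62 mm high, about 200 g, flat leaf green lid with steel rim, leaf green bands and white label; standing upright. The point is its centre, half-way up (31 mm above its base). Bystander: not to be moved.
- brush_mid (a point): flat paint brush lying flat, 210 mm long, 16 mm thick, about 80 g: wooden handle 22 mm wide, steel ferrule 42 mm wide, dark bristles 40 mm wide. The point is the middle of its length, on the handle, 8 mm above the underside; its x axis runs along the brush from handle to bristles (handle end at x = -105 mm, ferrule begins at +30 mm, bristle tips at +105 mm), z is up.
- plum_panel: square plum sample panel with pale wood edges, 80 x 80 mm, 6 mm thick, fixed flat on the table. Origin at the centre of its underside (table height), z up. Its x axis points away from the robot (within 0.25 rad of world x), its y axis runs along the row towards the robot's left; the teal panel lies on the same line 200 mm away (centre to centre), to its left or right depending on the start, and is turned the same way.
- teal_panel: square teal sample panel with pale wood edges, 80 x 80 mm, 6 mm thick, fixed flat on the table. Origin at the centre of its underside (table height), z up. Its x axis points away from the robot (within 0.25 rad of world x), its y axis runs along the row towards the robot's left; the plum panel lies on the same line 200 mm away (centre to centre), to its left or right depending on the start, and is turned the same way.
Mind the look-alikes: they are no part of the job. Of the things like the part that bears brush_mid, leave any that is yellow; of the rest the smaller one is meant.

How it is judged:
By the outcome, as a careful person would: the job done as asked, in the order asked, and still so for the second after the job is handed in, with the robot touching nothing.
It also fails if it takes over 134 s, if anything falls off the work surface, if the arm or the gripper's body presses on something with over 40 N, if the wrist force passes 120 N, or if a joint passes its speed limit or range.

### The arm

A 6-joint arm with a two-finger parallel gripper is mounted at the origin on the work surface. World frame = base frame: x ahead of the robot, y to its left, z up, the work surface at z = 0. Lengths are in mm, angles in degrees, forces in N, time in s.
With the tool pointing down it reaches from about 350 to 850 mm from the base axis. Payload 8.1 kg.
Tool frame: the origin (TCP) lies at the very end of the fingers, on their centre line; the grasp point (between the pads) lies 19 mm behind it; z points along the fingers, y is the line along which they close (so a half turn about z gives the same grasp; the last joint's range is limited). The gripper opens to 85 mm and grips with 20 to 120 N. Pads are 22 mm wide; open, the fingers measure 114 mm over their backs; the gripper's body (76 mm by 85 mm) begins 54 mm behind the grasp point. The pads swing forward as they close: fully open they stand 13 mm farther back than shut.
Start: joints at [-68.491, 7.471, 85.268, -0, 87.261, -4.893], TCP at [266.819, -537.413, 231.292] pointing down, gripper open.
Joint ranges: [-169.43, 169.43], [-51.17, 129.36], [1.28, 143.12], [-76.62, 256.62], [0, 156.53], [-152.29, 152.29]. Speed limits (degrees/s): [136.94, 136.94, 159.86, 180, 180, 180].

### API

Orientations are given as [roll, pitch, yaw] about the fixed x, y, z axes, in that order (R = Rz(yaw) Ry(pitch) Rx(roll)).
In Python, from bench import sense, eyes, job, models gives the robot as it stands. The module is installed in compiled form; this text tells all that it offers.
- The arm moves only by the tool apply_moves, never from a script. Its argument "rows" is a list of rows, each a list of 6 numbers: the shift along the tool's x, y, z in mm, then the turn, a rotation vector about the tool's x, y, z in rad. In form: [[dx, dy, dz, rx, ry, rz], ...]. A call has exactly 5 rows; each row shifts and turns the commanded pose from where the row before left it, along the tool's axes as they then stand; what a row does not reach is not made up. A row lasts 1/8 s, in which the tool goes at most 62.5 mm and 10.7 degrees, less where a joint would pass 70% of its speed; a pose out of reach is approached as far as the arm can. A call is refused whole if a number of a shift passes 62.5 or a number of a turn 0.188, either way. A call with a gripper value outside its range is refused whole. "fingers" is the finger opening in mm, from 0 to 85.4, set as the call begins (left out, the last holds). The fingers move at their own pace and stop on an object; "grip_force" is the grip in N (left out, the last holds). Time passes only in rows, so rows that do not move let the fingers close, or fill a call up. It gives the time, the measured TCP pose, the force, the opening and the grip force at its end, in the units of the state.
- sense(): the state, without advancing time (a new reading comes with each control period).
- eyes.snapshot(name): name is "side" or "top" or "wrist"; returns (picture, depth): 400x640x3 uint8, red, green, blue; 400x640 float32, mm along the optical axis (not along the pixel's ray), 0 where there is no reading.
- eyes.get_calibration(name): a dict with "intrinsics" (3x3 intrinsics, pixels), "R" (3x3) and "t" (3): a world point X has camera coordinates R X + t; the wrist camera has in their place "mount" (4x4, takes a point from camera to tool coordinates, whose origin is the TCP and whose axes are the flange's). Camera axes: x right, y down, z forward; pixel columns grow to the right and rows downward; lengths in mm; the calibration is good to about 2 mm. A picture is of the moment at which its call begins: read the wrist's pose just before it. get_calibration takes no time and is no camera call.
- job.hand_in(): hands the job in; it is judged then, once.
Trained networks look in the newest picture that a camera, given by its name, has taken for a name from the list of things; names that differ only in an ending like _2 or _b are one class to them, and where a whole thing is asked for, a point or a joint stands for the part that bears it (a point fixed in the world has none). Each returns a list of dicts, best first, with "confidence" (0 to 1); they miss things now and then, are a little off and sometimes report something else, mostly with a low value. They report only what shows in the picture. A call takes as long as a camera call. They do not tell look-alikes from the thing itself.
- models.boxes_of(name, camera): "xyz" ([x, y, z] in mm, in world coordinates, good to about 4 mm: the middle of the surface that is visible of it).
- models.cut_out(name, camera): "pixels" (400x640 bool, what is visible of it).
- models.place_of(name, camera): "xyz" ([x, y, z] in mm, in world coordinates, good to about 4 mm: a listed point, or the origin of a listed thing).
The state is a dict: "time": time; "joint_pos": joint angles; "qd": joint speeds; "joint_efforts": joint torques, N m; "tool_pos": TCP position; "tcp_rot": TCP orientation; "ft_force": force on the tool from outside, world axes, zero at the start; "wrist_torque": the same for the moment, N m; "finger_gap": finger opening in mm; "grip_force": force on a finger pad.
Only numpy, scipy, OpenCV 4.12 (cv2) and the standard library are available. Lean on these libraries where they do the work, as an engineer would, in place of code of your own. Each camera call takes 0.05 s, during which the arm holds its last target. There are 200 camera calls.

## Working session

There is one attempt and no reset: what is moved stays moved. The work goes in short steps, Python scripts to look and compute and a tool call to move; the robot and the scene stay as the last step left them, time stands still between calls to the robot, and variables do not carry over. Pictures are saved under pics/ and viewed, at most 14 in all, crops included, and the job is handed in when it is done.

Besides the shell and the picture viewer there is one more tool, called after "Request:" by a JSON object that holds its "fn" and its "kwargs". apply_moves: Moves the arm, as the interface text tells. Its arguments: {"type":"object","properties":{"rows":{"type":"array"},"fingers":{"type":"number"},"grip_force":{"type":"number"}},"required":["rows"]}

```bash
mkdir -p pics; cat > h.py <<'E'
import numpy as np, cv2
from bench import sense, eyes, job, models
from scipy.spatial.transform import Rotation as Ro
def unproj(cam,depth,mask,pose=None):
    c=eyes.get_calibration(cam);K=np.array(c["intrinsics"])
    v,u=np.nonzero(mask&(depth>0));z=depth[v,u]
    P=np.c_[(u-K[0,2])*z/K[0,0],(v-K[1,2])*z/K[1,1],z]
    if cam=="wrist":
        M=np.array(c["mount"]);P=P@M[:3,:3].T+M[:3,3]
        R=Ro.from_euler('xyz',pose["tcp_rot"],degrees=True).as_matrix()
        return P@R.T+np.array(pose["tool_pos"]),u,v
    R=np.array(c["R"]);return (P-np.array(c["t"]))@R,u,v
def save(n,p): cv2.imwrite(n,p[:,:,::-1])
E
python3 - <<'E'
from h import *
print(sense())
for c in ("top","side"):
    p,d=eyes.snapshot(c);save(f"pics/{c}0.png",p);np.save(c+"d.npy",d);np.save(c+"p.npy",p)
    if c=="top":
        for n in "plum_pot_mid teal_pot_mid mustard_pot_mid white_pot_mid red_pot_mid green_pot_mid brush_mid plum_panel teal_panel".split():
            print(n,[(np.round(r["xyz"],0).tolist(),round(r["confidence"],2)) for r in models.place_of(n,c)])
E
```

```text
{'time': 0.0, 'joint_pos': array([-6.84912510e+01,  7.51431971e+00,  8.53300186e+01, -7.02191668e-04,
        8.72600898e+01, -4.89358102e+00]), 'qd': array([-0.07535069, -0.0797825 ,  0.05655593,  0.03431622, -0.00230405,
       -0.05484377]), 'joint_efforts': array([ 2.74446265e-04, -5.69398284e+01, -5.00548983e+01, -3.84692248e-04,
        1.50016072e-02,  6.26926453e-05]), 'tool_pos': array([ 266.61366222, -536.90215846,  230.24554984]), 'tcp_rot': array([-1.79895893e+02, -8.20949535e-03,  2.64023568e+01]), 'ft_force': array([-0.1139046 ,  0.15462655,  0.19988824]), 'wrist_torque': array([ 0.0009104 , -0.02444664, -0.01032451]), 'grip_force': 0.0, 'finger_gap': 85.6254391514127}
plum_pot_mid [([625.0, 270.0, 30.0], 0.71)]
teal_pot_mid [([634.0, -285.0, 33.0], 0.63)]
mustard_pot_mid [([419.0, 300.0, 27.0], 0.77), ([499.0, -357.0, 24.0], 0.65), ([636.0, -288.0, 33.0], 0.64)]
white_pot_mid [([500.0, -356.0, 28.0], 0.55), ([560.0, -129.0, -1.0], 0.47)]
red_pot_mid [([518.0, 364.0, 30.0], 0.54)]
green_pot_mid [([420.0, -306.0, 29.0], 0.68)]
brush_mid [([439.0, -57.0, 11.0], 0.87), ([183.0, 344.0, 12.0], 0.86), ([246.0, -230.0, 10.0], 0.85), ([502.0, -356.0, 25.0], 0.34)]
plum_panel [([556.0, -131.0, 1.0], 0.81)]
teal_panel [([558.0, 70.0, -8.0], 0.66)]
```

View pics/top0.png

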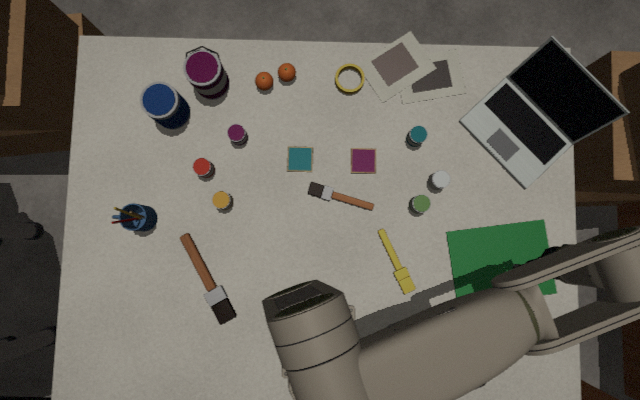

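```bash
python3 - <<'E'
from h import *
p,d=np.load("topp.npy"),np.load("topd.npy")
P,u,v=unproj("top",d,np.ones_like(d,bool))
z=P[:,2]
print("table z",np.median(z))
X=np.zeros((400,640,3));X[v,u]=P;np.save("topX.npy",X)
m=((X[:,:,2]>45)&(X[:,:,2]<85)).astype(np.uint8)
n,l,s,c=cv2.connectedComponentsWithStats(m)
for i in range(1,n):
    if s[i,4]>60:
        q=X[l==i];q=q[q[:,2]>np.median(q[:,2])-4]
        cc,r=cv2.minEnclosingCircle(q[:,:2].astype(np.float32));print(c[i].round(),s[i,4],q.mean(0).round(1),np.round(cc,1),round(r,1),p[int(c[i][1]),int(c[i][0])])
E
```

```text
table z -0.34319716087845037
[287.  70.] 159 [823.7 116.2  53.3] [824.1 115.7] 23.0 [131  78  45]
[552. 101.] 1225 [ 743.2 -701.4   73.4] [ 745.3 -703.7] 149.3 [3 3 6]
[215.  87.] 183 [761.2 331.3  73.9] [788.4 350.8] 54.4 [42 42 38]
[264.  79.] 164 [794.1 185.7  52.5] [795.8 185. ] 23.5 [80 65 34]
[177. 115.] 187 [669.  442.7  73.1] [689.9 468.7] 54.5 [ 7 12 23]
[236. 133.] 282 [621.1 262.4  60.9] [621.4 262.3] 28.6 [88 27 67]
[418. 134.] 284 [ 630.4 -292.5   61.2] [ 630.4 -293.5] 28.2 [38 90 96]
[202. 167.] 285 [514.2 361.9  61.6] [515.5 361.2] 28.7 [140  50  41]
[441. 179.] 286 [ 493.7 -361.3   61.6] [ 493.3 -361.6] 28.3 [159 160 156]
[221. 200.] 285 [415.2 299.2  61.9] [416.2 299.4] 28.3 [157 124  58]
[421. 203.] 288 [ 419.  -302.6   61.4] [ 419.1 -303.4] 28.3 [ 88 113  70]
[147. 219.] 126 [353.5 514.2  72.8] [355.4 532.3] 37.2 [21 28 35]
```

Top view: the brush candidates are wood/small at (340,196), wood/large at (208,278) and yellow at (397,262). The yellow one is excluded and the small wooden one fits. Next I measure the panels and brush, and confirm with a crop.

```bash
python3 - <<'E'
from h import *
p=np.load("topp.npy");X=np.load("topX.npy")
cv2.imwrite("pics/crop0.png",cv2.resize(p[140:230,270:440,::-1],None,fx=4,fy=4,interpolation=cv2.INTER_CUBIC))
hsv=cv2.cvtColor(p,cv2.COLOR_RGB2HSV)
def fit(m,name):
    n,l,s,c=cv2.connectedComponentsWithStats(m.astype(np.uint8));i=1+np.argmax(s[1:,4]);q=X[l==i]
    print(name,s[i,4],"z",q[:,2].mean().round(1),cv2.minAreaRect(q[:,:2].astype(np.float32)),q.mean(0).round(1));return q
roi=np.zeros((400,640),bool)
for nm,(a,b,e,f) in dict(teal=(140,178,280,320),plum=(140,180,343,384)).items():
    r=roi.copy();r[a:b,e:f]=1
    q=fit(r&(hsv[:,:,1]>60),nm)
r=roi.copy();r[175:215,300:380]=1
q=fit(r&((hsv[:,:,1]>90)|(hsv[:,:,2]<70)|(X[:,:,2]>7)),"brush")
E
```

```text
teal 544 z 5.6 ((295.7378234863281, 56.222225189208984), (596.598876953125, 80.97496032714844), 3.0345699787139893) [552.8  68.3   5.6]
plum 624 z 5.4 ((555.2703247070312, -130.5028839111328), (82.67459106445312, 76.82307434082031), 0.8589478135108948) [ 554.9 -130.4    5.4]
brush 632 z 14.9 ((247.64414978027344, 13.147201538085938), (209.84820556640625, 449.4058532714844), 68.00889587402344) [438.3 -48.2  14.9]
```

View pics/crop0.png

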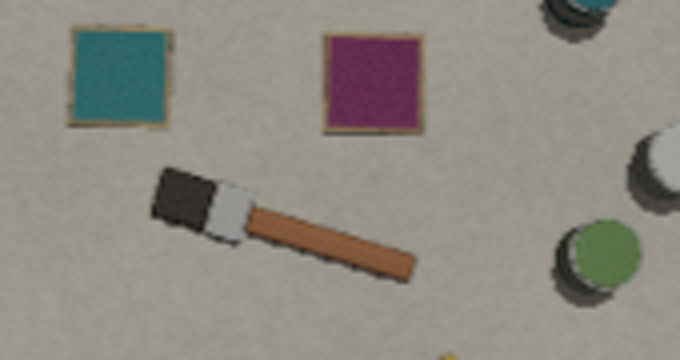

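Request:
{"fn": "apply_moves", "kwargs": {"rows": [[0,0,-30,0,0,-0.18],[0,0,-30,0,0,-0.18],[0,0,0,0,0,-0.18],[0,0,0,0,0,-0.18],[0,0,0,0,0,-0.18]], "fingers": 85, "grip_force": 40}}

```text
time: 1.18
tool_pos: [266.8, -537.5, 291.4]
tcp_rot: [180.0, 0.0, 78.3]
ft_force: [-1.1, -0.8, 0.8]
finger_gap: 85.1
grip_force: 0.0
```

The crop confirms it: the small wooden brush has its bristles at the left (crop 185,195) and its handle end at the right (410,268). Moving to look from above the row.

Request:
{"fn": "apply_moves", "kwargs": {"rows": [[0,20,-20,0,0,-0.18],[0,40,-20,0,0,-0.024],[60,30,0,0,0,0],[60,30,0,0,0,0],[60,30,0,0,0,0]]}}

```text
time: 1.8
tool_pos: [411.9, -374.0, 331.1]
tcp_rot: [180.0, -0.0, 89.6]
ft_force: [0.8, 0.4, 0.0]
finger_gap: 84.6
grip_force: 0.0
```

Request:
{"fn": "apply_moves", "kwargs": {"rows": [[60,20,0,0,0,0],[60,20,0,0,0,0],[60,0,0,0,0,0],[60,0,0,0,0,0],[60,0,0,0,0,0]]}}

```text
time: 2.42
tool_pos: [452.3, -75.4, 331.5]
tcp_rot: [180.0, 0.0, 89.6]
ft_force: [1.4, 0.1, 0.1]
finger_gap: 85.2
grip_force: 0.0
```

```bash
python3 - <<'E'
from h import *
print(eyes.get_calibration("wrist"))
s=sense();p,d=eyes.snapshot("wrist");save("pics/w0.png",p);np.savez("w0.npz",p=p,d=d,tool_pos=s["tool_pos"],tcp_rot=s["tcp_rot"])
print(s["tool_pos"],s["tcp_rot"])
E
```

```text
{'intrinsics': array([[341.58033233,   0.        , 324.88393762],
       [  0.        , 341.58033233, 201.12199857],
       [  0.        ,   0.        ,   1.        ]]), 'mount': array([[-4.21304110e-04, -9.51663373e-01, -3.07142715e-01,
         7.92796577e+01],
       [ 9.99999851e-01, -5.07416856e-04,  2.00512614e-04,
        -1.12922494e+00],
       [-3.46669901e-04, -3.07142584e-01,  9.51663445e-01,
        -1.42983399e+02],
       [ 0.00000000e+00,  0.00000000e+00,  0.00000000e+00,
         1.00000000e+00]])}
[452.27799111 -75.37541025 331.45836002] [1.79957337e+02 2.99848165e-03 8.96452515e+01]
```

View pics/w0.png

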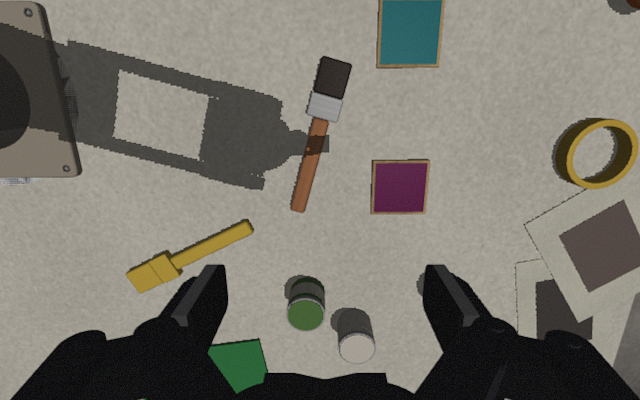

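Request:
{"fn": "apply_moves", "kwargs": {"rows": [[55,20,0,0,0,0],[55,20,0,0,0,0],[0,0,0,0,0,0],[0,0,0,0,0,0],[0,0,0,0,0,0]]}}

```text
time: 3.1
tool_pos: [493.1, 31.4, 331.4]
tcp_rot: [180.0, 0.0, 89.6]
ft_force: [-0.9, 0.2, -0.4]
finger_gap: 85.2
grip_force: 0.0
```

```bash
cat >> h.py <<'E'
def plane_pts(uv,h,pose):
    c=eyes.get_calibration("wrist");K=np.array(c["intrinsics"]);M=np.array(c["mount"])
    r=np.c_[np.asarray(uv,float),np.ones(len(uv))]@np.linalg.inv(K).T
    R=Ro.from_euler('xyz',pose["tcp_rot"],degrees=True).as_matrix()
    o=R@M[:3,3]+np.array(pose["tool_pos"]);dr=r@(R@M[:3,:3]).T
    return o+dr*((h-o[2])/dr[:,2])[:,None]
def fitmask(m,h,pose):
    n,l,s,c=cv2.connectedComponentsWithStats(m.astype(np.uint8));i=1+np.argmax(s[1:,4])
    v,u=np.nonzero(l==i);q=plane_pts(np.c_[u,v],h,pose)
    return c[i].round(),s[i,4],np.round(cv2.minAreaRect(q[:,:2].astype(np.float32))[0],1),np.round(cv2.minAreaRect(q[:,:2].astype(np.float32))[1],1),round(cv2.minAreaRect(q[:,:2].astype(np.float32))[2],2),q.mean(0).round(1)
E
python3 - <<'E'
from h import *
s=sense();p,d=eyes.snapshot("wrist");save("pics/w1.png",p);np.savez("w1.npz",p=p,d=d,tool_pos=s["tool_pos"],tcp_rot=s["tcp_rot"])
print(s["tool_pos"])
for w in ("w0.npz","w1.npz"):
    z=np.load(w);p=z["p"];hsv=cv2.cvtColor(p,cv2.COLOR_RGB2HSV).astype(int);H,S,V=hsv.transpose(2,0,1)
    up=np.zeros((400,640),bool);up[:260]=1
    print(w);
    print("teal",fitmask((abs(H-92)<12)&(S>100)&up,6,z))
    print("plum",fitmask((abs(H-160)<15)&(S>80)&up,6,z))
    print("wood handle",fitmask((abs(H-10)<7)&(S>110)&up,16,z))
    D=z["d"];P,u,v=unproj("wrist",D,up,z)
    k=(P[:,2]>9)&(P[:,2]<25)&(abs(P[:,0]-439)<70)&(abs(P[:,1]+57)<130)
    print("brush",P[k].mean(0),cv2.minAreaRect(P[k][:,:2].astype(np.float32)))
E
```

```text
[493.07901626  31.4401333  331.41320012]
w0.npz
teal (array([410.,  31.]), np.int32(3550), array([558.1,  72.4]), array([70.9, 70.8]), 89.71, array([558.1,  73.2,   6. ]))
plum (array([400., 187.]), np.int32(2428), array([ 557.5, -127.7]), array([70.8, 71.2]), 89.61, array([ 557.6, -127. ,    6. ]))
wood handle (array([309., 164.]), np.int32(1405), array([428.9, -94.3]), array([131.9,  20.9]), 74.15, array([429.4, -91.7,  16. ]))
brush [444.5044423  -37.52831242  15.83800681] ((438.5137939453125, -59.518531799316406), (209.19046020507812, 42.01985168457031), 74.29228210449219)
w1.npz
teal (array([374., 119.]), np.int32(2849), array([558.1,  72.2]), array([70.8, 70.4]), 89.98, array([558.1,  73.4,   6. ]))
plum (array([369., 247.]), np.int32(1206), array([ 557.8, -113.2]), array([41.3, 70.7]), 89.53, array([ 557.8, -113.2,    6. ]))
wood handle (array([600.,  80.]), np.int32(2194), array([841., 121.]), array([56.1, 73.7]), 89.55, array([840.6, 121.4,  16. ]))
brush [447.80810568 -25.95043072  15.79711374] ((442.5692138671875, -44.758460998535156), (179.0204620361328, 41.941688537597656), 74.17866516113281)
```

View pics/w1.png

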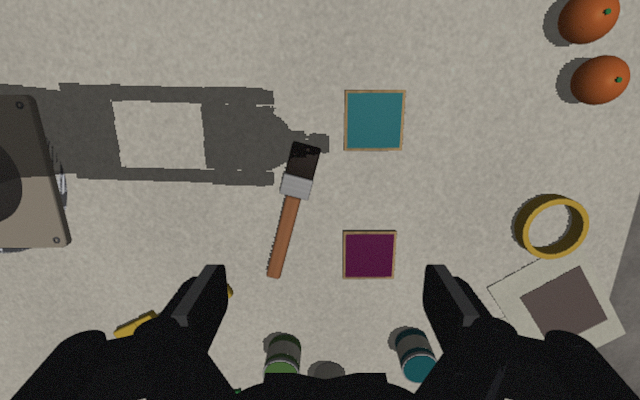

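The wrist view shows teal at (374,119) and plum at (369,247). The panels are at teal (558.1,72.3) and plum (557.7,-127.7), with the row along world y. Now to the plum pot.

Request:
{"fn": "apply_moves", "kwargs": {"rows": [[50,33,0,0,0,0],[50,33,0,0,0,0],[50,33,20,0,0,0],[50,32,40,0,0,0],[0,0,40,0,0,0]]}}

```text
time: 3.78
tool_pos: [622.1, 226.7, 234.1]
tcp_rot: [-180.0, -0.0, 89.7]
ft_force: [-0.4, -0.0, 0.3]
finger_gap: 84.9
grip_force: 0.0
```

```bash
cat >> h.py <<'E'
def pots(tag):
    """lids seen by the wrist camera: centre of the top disc"""
    s=sense();p,d=eyes.snapshot("wrist");save(f"pics/{tag}.png",p)
    m=np.ones((400,640),bool)
    P,u,v=unproj("wrist",d,m,s);X=np.full((400,640,3),-99.);X[v,u]=P
    print("tcp",s["tool_pos"].round(1),s["tcp_rot"].round(2))
    for lo,hi in ((55,68),(117,132)):
        k=((X[:,:,2]>lo)&(X[:,:,2]<hi)).astype(np.uint8)
        n,l,st,c=cv2.connectedComponentsWithStats(k)
        for i in range(1,n):
            if st[i,4]<300: continue
            q=X[l==i];cc,r=cv2.minEnclosingCircle(q[:,:2].astype(np.float32))
            print(c[i].round(),st[i,4],"z",np.median(q[:,2]).round(1),"circ",np.round(cc,1),round(r,1),"mean",q[:,:2].mean(0).round(1),p[l==i].mean(0).round())
    return s,p,d,X
E
python3 -c "
from h import *
pots('p1')"
```

```text
tcp [622.1 226.7 234.1] [-1.7995e+02 -3.0000e-02  8.9720e+01]
[200.  23.] 3093 z 62.1 circ [517.1 365.6] 28.2 mean [518.1 359.9] [143.  61.  53.]
[480.  49.] 611 z 61.6 circ [770.3 340.9] 43.6 mean [753.7 338.7] [58. 58. 54.]
[96. 94.] 3494 z 62.0 circ [418.1 302.9] 28.8 mean [419.8 304. ] [150. 113.  59.]
[328. 136.] 2953 z 62.1 circ [623.8 266.1] 28.1 mean [623.9 266.9] [102.  57.  85.]
[502. 211.] 547 z 56.6 circ [797.1 190.5] 15.4 mean [797.3 191.1] [161.  91.  47.]
[521. 273.] 450 z 56.7 circ [827.9 121.2] 15.2 mean [827.5 121.6] [161.  91.  47.]
[550.  56.] 3579 z 130.1 circ [787.2 337.4] 51.0 mean [773.3 327.1] [104. 100. 101.]
```

Request:
{"fn": "apply_moves", "kwargs": {"rows": [[39.5,2,10,0,0,0],[0,0,60,0,0,0],[0,0,60,0,0,0],[0,0,50,0,0,0],[0,0,36,0,0,0]]}}

```text
time: 4.45
tool_pos: [622.6, 262.3, 18.9]
tcp_rot: [-179.9, 0.0, 89.5]
ft_force: [-0.5, 0.3, -1.2]
finger_gap: 85.1
grip_force: 0.0
```

Request:
{"fn": "apply_moves", "kwargs": {"rows": [[0,0,0,0,0,0],[0,0,0,0,0,0],[0,0,0,0,0,0],[0,0,0,0,0,0],[0,0,0,0,0,0]], "fingers": 45, "grip_force": 40}}

```text
time: 5.08
tool_pos: [624.4, 264.7, 22.6]
tcp_rot: [179.8, -0.0, 89.7]
ft_force: [-0.3, -1.5, 6.2]
finger_gap: 55.1
grip_force: 43.9
```

```bash
python3 -c "
from h import *
s=sense();print(s['tool_pos'],s['finger_gap'],s['grip_force'])
p,d=eyes.snapshot('wrist');save('pics/g1.png',p)"
```

```text
[624.40623968 264.72721622  22.5865014 ] 55.10774614899817 43.89813959598541
```

View pics/g1.png

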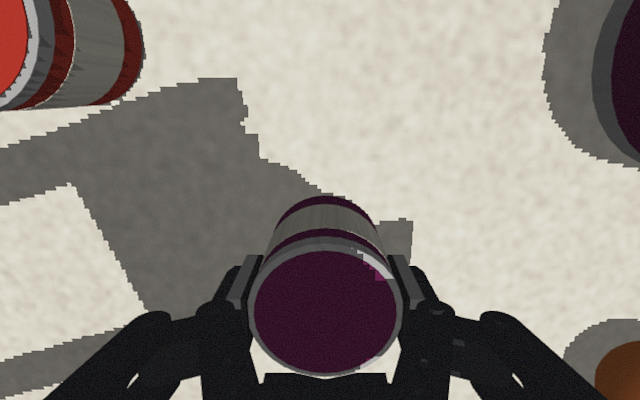

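Request:
{"fn": "apply_moves", "kwargs": {"rows": [[0,0,-30,0,0,0],[0,0,-50,0,0,0],[-30,-5,-30,0,0,0],[-50,-8,0,0,0,0],[-50,-8,0,0,0,0]]}}

```text
time: 5.75
tool_pos: [601.3, 133.6, 131.4]
tcp_rot: [179.9, -0.0, 89.7]
ft_force: [-0.3, -0.4, -1.7]
finger_gap: 55.3
grip_force: 43.3
```

Request:
{"fn": "apply_moves", "kwargs": {"rows": [[-60,-10,0,0,0,0],[-60,-10,0,0,0,0],[-60,-10,0,0,0,0],[-50,-10,0,0,0,0],[-30,-5,0,0,0,0]]}}

```text
time: 6.38
tool_pos: [554.0, -127.6, 130.7]
tcp_rot: [-180.0, 0.0, 89.6]
ft_force: [0.3, -0.4, -1.7]
finger_gap: 55.3
grip_force: 43.3
```

Request:
{"fn": "apply_moves", "kwargs": {"rows": [[0,0,0,0,0,0],[0,0,0,0,0,0],[0,0,0,0,0,0],[0,0,0,0,0,0],[0,0,0,0,0,0]]}}

```text
time: 7.0
tool_pos: [555.0, -124.6, 130.6]
tcp_rot: [-180.0, -0.0, 89.7]
ft_force: [-0.4, -0.7, -2.8]
finger_gap: 55.2
grip_force: 43.3
```

```bash
cat >> h.py <<'E'
def held(tag):
    """lid of the held pot: centre in tool-fixed terms (world offset from TCP)"""
    s=sense();p,d=eyes.snapshot("wrist");save(f"pics/{tag}.png",p)
    roi=np.zeros((400,640),bool);roi[225:385,235:420]=1
    P,u,v=unproj("wrist",d,roi,s);t=s["tool_pos"]
    k=(P[:,2]>t[2]+20)&(P[:,2]<t[2]+62)&(np.hypot(P[:,0]-t[0],P[:,1]-t[1])<34)
    q=P[k];z=np.percentile(q[:,2],70);q=q[abs(q[:,2]-z)<4]
    cc,r=cv2.minEnclosingCircle(q[:,:2].astype(np.float32))
    print("tcp",t.round(1),s["tcp_rot"].round(2),"gap",round(s["finger_gap"],1),"lid",np.round(cc,1),round(r,1),"z",round(z,1),"off",np.round(np.array(cc)-t[:2],1),"mean",(q.mean(0)-t).round(1),"F",s["ft_force"].round(1))
E
python3 -c "
from h import *
held('h1')"
```

```text
tcp [ 555.  -124.6  130.6] [-1.800e+02 -1.000e-02  8.971e+01] gap 55.2 lid [ 555. -120.] 32.8 z 170.4 off [-0.   4.6] mean [-1.1  5.4 39.6] F [-0.4 -0.7 -2.8]
```

```bash
cat >> h.py <<'E'
def held2(tag,hlo,hhi,smin=70,smax=255,vmin=20,dz=39.6):
    s=sense();p=cv2.imread(f"pics/{tag}.png")[:,:,::-1].copy();hsv=cv2.cvtColor(p,cv2.COLOR_RGB2HSV)
    m=(hsv[:,:,0]>=hlo)&(hsv[:,:,0]<=hhi)&(hsv[:,:,1]>=smin)&(hsv[:,:,1]<=smax)&(hsv[:,:,2]>=vmin)
    m[:228]=0;m[390:]=0;m[:,:230]=0;m[:,420:]=0
    m=cv2.morphologyEx(m.astype(np.uint8),cv2.MORPH_OPEN,np.ones((5,5)))
    n,l,st,c=cv2.connectedComponentsWithStats(m);i=1+np.argmax(st[1:,4])
    ct=max(cv2.findContours((l==i).astype(np.uint8),0,1)[0],key=cv2.contourArea)
    e=cv2.fitEllipse(cv2.convexHull(ct));q=plane_pts(ct[:,0],s["tool_pos"][2]+dz,s)
    cc,r=cv2.minEnclosingCircle(q[:,:2].astype(np.float32))
    print("ellipse",np.round(e[0],1),np.round(e[1],1),"circ off",np.round(np.array(cc)-s["tool_pos"][:2],1),round(r,1),st[i])
E
python3 -c "
from h import *
held2('h1',145,175)"
```

```text
ellipse [324.9 311.4] [121.4 142.1] circ off [-1.1  3.2] 25.5 [  254   251   142   122 13567]
```

Request:
{"fn": "apply_moves", "kwargs": {"rows": [[-5.5,3.5,0,0,0,0],[0,0,50,0,0,0],[0,0,30,0,0,0],[0,0,15,0,0,0],[0,0,5,0,0,0]]}}

```text
time: 7.68
tool_pos: [558.2, -130.9, 30.1]
tcp_rot: [-180.0, -0.0, 89.6]
ft_force: [-0.8, -0.2, -2.0]
finger_gap: 55.1
grip_force: 43.3
```

Request:
{"fn": "apply_moves", "kwargs": {"rows": [[0,0,0,0,0,0],[0,0,0,0,0,0],[0,0,0,0,0,0],[0,0,0,0,0,0],[0,0,0,0,0,0]]}}

```text
time: 8.3
tool_pos: [558.4, -130.8, 30.8]
tcp_rot: [180.0, 0.0, 89.7]
ft_force: [0.2, 0.3, -2.2]
finger_gap: 55.5
grip_force: 43.3
```

Request:
{"fn": "apply_moves", "kwargs": {"rows": [[0.7,0,1.5,0,0,0],[0,0,1,0,0,0],[0,0,0,0,0,0],[0,0,0,0,0,0],[0,0,0,0,0,0]]}}

```text
time: 8.93
tool_pos: [558.3, -130.0, 28.5]
tcp_rot: [-180.0, -0.0, 89.7]
ft_force: [-3.5, 1.8, 4.7]
finger_gap: 55.0
grip_force: 43.9
```

Request:
{"fn": "apply_moves", "kwargs": {"rows": [[0,0,0,0,0,0],[0,0,0,0,0,0],[0,0,0,0,0,0],[0,0,0,0,0,0],[0,0,0,0,0,0]], "fingers": 85}}

```text
time: 9.55
tool_pos: [558.3, -130.0, 28.1]
tcp_rot: [180.0, -0.0, 89.7]
ft_force: [0.2, 0.9, 0.3]
finger_gap: 85.2
grip_force: 0.0
```

Request:
{"fn": "apply_moves", "kwargs": {"rows": [[0,0,-20,0,0,0],[0,0,-40,0,0,0],[0,0,-60,0,0,0],[0,0,-60,0,0,0],[-45,10,-25,0,0,0]]}}

```text
time: 10.18
tool_pos: [570.3, -173.9, 240.6]
tcp_rot: [179.5, 0.1, 89.9]
ft_force: [0.3, -0.8, 0.3]
finger_gap: 85.1
grip_force: 0.0
```

Request:
{"fn": "apply_moves", "kwargs": {"rows": [[-50,20,0,0,0,0],[-50,20,0,0,0,0],[-50,20,0,0,0,0],[0,0,0,0,0,0],[0,0,0,0,0,0]]}}

```text
time: 10.8
tool_pos: [627.1, -325.2, 233.9]
tcp_rot: [180.0, -0.0, 89.6]
ft_force: [1.1, -0.7, 0.6]
finger_gap: 84.7
grip_force: 0.0
```

```bash
python3 -c "
from h import *
s,p,d,X=pots('p2')
hsv=cv2.cvtColor(p,cv2.COLOR_RGB2HSV).astype(int);H,S,V=hsv.transpose(2,0,1)"
```

```text
tcp [ 627.1 -325.2  233.9] [ 1.7998e+02 -1.0000e-02  8.9640e+01]
[332. 140.] 2923 z 62.1 circ [ 632.9 -290. ] 28.1 mean [ 632.9 -289.2] [ 54.  97. 100.]
[106. 152.] 3028 z 62.0 circ [ 421.6 -299.6] 28.8 mean [ 423.5 -298.5] [63. 78. 53.]
[194. 211.] 2509 z 62.0 circ [ 496.4 -358.5] 28.4 mean [ 497.5 -357.1] [102.  98.  94.]
```

View pics/p2.png

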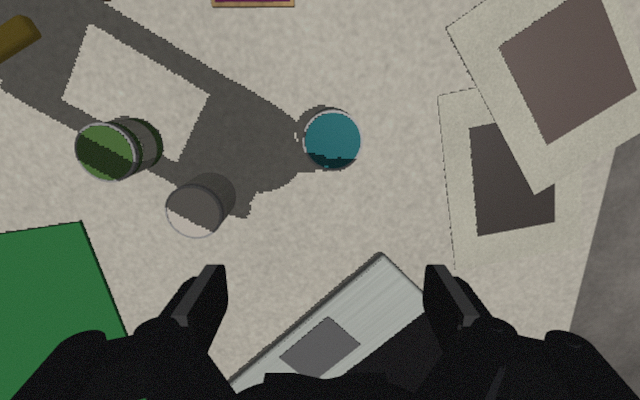

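The plum panel edge is just visible at the top of the picture. Teal pot lid is at pixel (332,140), i.e. world (633,-290). Picking it up.

Request:
{"fn": "apply_moves", "kwargs": {"rows": [[35,6.5,10,0,0,0],[0,0,60,0,0,0],[0,0,60,0,0,0],[0,0,50,0,0,0],[0,0,34,0,0,0]]}}

```text
time: 11.48
tool_pos: [632.9, -288.1, 17.5]
tcp_rot: [-179.9, -0.1, 89.8]
ft_force: [0.4, -0.0, 0.3]
finger_gap: 85.0
grip_force: 0.0
```

Request:
{"fn": "apply_moves", "kwargs": {"rows": [[0,0,0,0,0,0],[0,0,0,0,0,0],[0,0,0,0,0,0],[0,0,0,0,0,0],[0,0,0,0,0,0]], "fingers": 45}}

```text
time: 12.1
tool_pos: [635.2, -291.1, 21.4]
tcp_rot: [179.8, 0.1, 89.7]
ft_force: [-0.3, 1.9, 7.5]
finger_gap: 55.2
grip_force: 43.4
```

Request:
{"fn": "apply_moves", "kwargs": {"rows": [[0,0,-30,0,0,0],[0,0,-60,0,0,0],[25,0,-50,0,0,0],[50,0,0,0,0,0],[50,-9,0,0,0,0]]}}

```text
time: 12.72
tool_pos: [626.3, -164.7, 160.8]
tcp_rot: [179.8, 0.0, 89.6]
ft_force: [0.5, 0.9, -2.0]
finger_gap: 55.4
grip_force: 42.9
```

Request:
{"fn": "apply_moves", "kwargs": {"rows": [[58,-16,0,0,0,0],[58,-16,0,0,0,0],[58,-16,0,0,0,0],[40,-16,0,0,0,0],[20,-3,0,0,0,0]]}}

```text
time: 13.35
tool_pos: [559.2, 71.0, 159.5]
tcp_rot: [180.0, -0.0, 89.8]
ft_force: [-1.1, -1.1, -1.8]
finger_gap: 55.6
grip_force: 42.9
```

Request:
{"fn": "apply_moves", "kwargs": {"rows": [[0,0,0,0,0,0],[0,0,0,0,0,0],[0,0,0,0,0,0],[0,0,0,0,0,0],[0,0,0,0,0,0]]}}

```text
time: 13.98
tool_pos: [560.1, 68.4, 159.0]
tcp_rot: [-180.0, -0.0, 89.6]
ft_force: [0.9, 1.0, -1.1]
finger_gap: 55.6
grip_force: 42.9
```

```bash
python3 -c "
from h import *
held('h2');held2('h2',80,104)"
```

```text
tcp [560.1  68.4 159. ] [-180.     -0.     89.61] gap 55.6 lid [560.1  72.7] 32.8 z 200.0 off [-0.   4.3] mean [-1.1  3.7 40.7] F [ 0.9  1.  -1.1]
ellipse [324.9 320.2] [119.7 142.8] circ off [-1.1 -0.7] 25.8 [  254   260   143   119 13321]
```

Request:
{"fn": "apply_moves", "kwargs": {"rows": [[3.7,-1.3,10,0,0,0],[0,0,50,0,0,0],[0,0,40,0,0,0],[0,0,23,0,0,0],[0,0,5,0,0,0]]}}

```text
time: 14.65
tool_pos: [556.4, 72.9, 28.3]
tcp_rot: [-179.7, 0.0, 89.7]
ft_force: [-0.5, 0.0, 0.3]
finger_gap: 55.1
grip_force: 42.9
```

Request:
{"fn": "apply_moves", "kwargs": {"rows": [[0,0,0,0,0,0],[0,0,0,0,0,0],[0,0,1,0,0,0],[0,0,0,0,0,0],[0,0,0,0,0,0]]}}

```text
time: 15.28
tool_pos: [558.9, 72.7, 30.4]
tcp_rot: [180.0, -0.0, 89.7]
ft_force: [-1.1, 0.5, -1.1]
finger_gap: 55.2
grip_force: 42.9
```

Request:
{"fn": "apply_moves", "kwargs": {"rows": [[-0.5,0,1.5,0,0,0],[0,0,1.2,0,0,0],[0,0,0,0,0,0],[0,0,0,0,0,0],[0,0,0,0,0,0]]}}

```text
time: 15.9
tool_pos: [558.7, 72.1, 27.4]
tcp_rot: [-180.0, 0.0, 89.7]
ft_force: [-1.5, 0.4, 0.8]
finger_gap: 55.9
grip_force: 43.2
```

Request:
{"fn": "apply_moves", "kwargs": {"rows": [[0,0,0,0,0,0],[0,0,0,0,0,0],[0,0,0,0,0,0],[0,0,0,0,0,0],[0,0,0,0,0,0]], "fingers": 85}}

```text
time: 16.52
tool_pos: [558.7, 72.2, 27.4]
tcp_rot: [180.0, -0.0, 89.7]
ft_force: [-0.1, 1.1, -0.3]
finger_gap: 85.1
grip_force: 0.0
```

Request:
{"fn": "apply_moves", "kwargs": {"rows": [[0,0,-20,0,0,0],[0,0,-40,0,0,0],[0,0,-60,0,0,0],[0,0,-60,0,0,0],[35,-25,-25,0,0,0]]}}

```text
time: 17.15
tool_pos: [536.6, 106.3, 239.2]
tcp_rot: [179.5, -0.0, 89.5]
ft_force: [0.6, 0.6, 0.1]
finger_gap: 85.1
grip_force: 0.0
```

Request:
{"fn": "apply_moves", "kwargs": {"rows": [[50,-40,0,0,0,0],[50,-40,0,0,0,0],[50,-37,0,0,0,0],[0,0,0,0,0,0],[0,0,0,0,0,0]]}}

```text
time: 17.77
tool_pos: [420.0, 255.7, 233.6]
tcp_rot: [179.9, -0.0, 89.7]
ft_force: [-0.4, -0.3, 0.8]
finger_gap: 85.0
grip_force: 0.0
```

```bash
python3 -c "
from h import *
pots('p3')"
```

```text
tcp [420.  255.7 233.6] [ 1.799e+02 -1.000e-02  8.973e+01]
[439.  52.] 3759 z 62.1 circ [517.1 365.9] 28.4 mean [516.3 366.1] [148.  72.  63.]
[323. 127.] 3022 z 62.1 circ [417.8 303.2] 28.0 mean [417.9 303.9] [159. 128.  69.]
[ 13. 369.] 437 z 61.2 circ [55.8 32.3] 23.0 mean [59.1 32.1] [44. 42. 39.]
```

Request:
{"fn": "apply_moves", "kwargs": {"rows": [[47,-1,10,0,0,0],[0,0,60,0,0,0],[0,0,60,0,0,0],[0,0,50,0,0,0],[0,0,34,0,0,0]]}}

```text
time: 18.45
tool_pos: [418.9, 300.3, 15.7]
tcp_rot: [-179.9, 0.1, 89.5]
ft_force: [0.2, -0.2, 0.3]
finger_gap: 85.0
grip_force: 0.0
```

Request:
{"fn": "apply_moves", "kwargs": {"rows": [[0,0,0,0,0,0],[0,0,0,0,0,0],[0,0,0,0,0,0],[0,0,0,0,0,0],[0,0,0,0,0,0]], "fingers": 45}}

```text
time: 19.08
tool_pos: [419.8, 303.1, 19.5]
tcp_rot: [179.9, -0.1, 89.7]
ft_force: [1.0, -0.9, 3.7]
finger_gap: 55.0
grip_force: 43.0
```

Request:
{"fn": "apply_moves", "kwargs": {"rows": [[0,0,-30,0,0,0],[0,0,-60,0,0,0],[-25,10,-50,0,0,0],[-45,20,0,0,0,0],[-50,21,0,0,0,0]]}}

```text
time: 19.7
tool_pos: [470.1, 181.8, 159.8]
tcp_rot: [179.9, -0.0, 89.8]
ft_force: [0.7, -0.7, -3.0]
finger_gap: 55.2
grip_force: 43.6
```

Request:
{"fn": "apply_moves", "kwargs": {"rows": [[-55,24,0,0,0,0],[-55,24,0,0,0,0],[-55,24,0,0,0,0],[-40,15,0,0,0,0],[-6,0,0,0,0,0]]}}

```text
time: 20.32
tool_pos: [555.5, -31.9, 158.3]
tcp_rot: [180.0, 0.0, 89.5]
ft_force: [-0.0, 0.1, -3.3]
finger_gap: 55.3
grip_force: 43.6
```

Request:
{"fn": "apply_moves", "kwargs": {"rows": [[0,0,0,0,0,0],[0,0,0,0,0,0],[0,0,0,0,0,0],[0,0,0,0,0,0],[0,0,0,0,0,0]]}}

```text
time: 20.95
tool_pos: [555.0, -28.8, 158.5]
tcp_rot: [180.0, -0.0, 89.7]
ft_force: [0.4, 0.6, -1.8]
finger_gap: 55.4
grip_force: 43.6
```

```bash
python3 -c "
from h import *
held('h3');held2('h3',15,32)
pots('h3b')"
```

```text
tcp [555.  -28.8 158.5] [179.99  -0.    89.69] gap 55.4 lid [554.9 -24.2] 32.7 z 201.2 off [-0.1  4.6] mean [-1.1  5.3 42.4] F [ 0.4  0.6 -1.8]
ellipse [324.7 319.4] [121.5 146.7] circ off [-1.1 -0.6] 26.4 [  252   259   146   120 13911]
tcp [555.  -28.9 158.4] [180.    -0.    89.68]
[348.  54.] 1117 z 67.5 circ [557.4  72.2] 28.1 mean [568.9  71.9] [117. 153. 155.]
[301.  50.] 795 z 67.5 circ [545.4  73.5] 25.1 mean [539.7  74.8] [ 95. 136. 139.]
```

Request:
{"fn": "apply_moves", "kwargs": {"rows": [[1.3,3.6,10,0,0,0],[0,0,50,0,0,0],[0,0,40,0,0,0],[0,0,28,0,0,0],[0,0,8,0,0,0]]}}

```text
time: 21.68
tool_pos: [556.2, -27.6, 19.5]
tcp_rot: [-179.7, -0.0, 89.7]
ft_force: [-26.6, 4.0, 43.3]
finger_gap: 54.9
grip_force: 48.2
```

Request:
{"fn": "apply_moves", "kwargs": {"rows": [[0,0,0,0,0,0],[0,0,1,0,0,0],[0,0,0,0,0,0],[0,0,0,0,0,0],[0,0,0,0,0,0]]}}

```text
time: 22.3
tool_pos: [558.8, -28.0, 21.6]
tcp_rot: [180.0, 0.0, 89.7]
ft_force: [0.1, 0.4, -3.0]
finger_gap: 55.1
grip_force: 43.8
```

Request:
{"fn": "apply_moves", "kwargs": {"rows": [[0.3,0,1,0,0,0],[0,0,0,0,0,0],[0,0,0.5,0,0,0],[0,0,0,0,0,0],[0,0,0,0,0,0]]}}

```text
time: 22.92
tool_pos: [558.6, -27.6, 19.9]
tcp_rot: [-180.0, 0.0, 89.7]
ft_force: [0.3, 0.6, -2.7]
finger_gap: 55.1
grip_force: 43.8
```

Request:
{"fn": "apply_moves", "kwargs": {"rows": [[0,0,0,0,0,0],[0,0,0,0,0,0],[0,0,0,0,0,0],[0,0,0,0,0,0],[0,0,0,0,0,0]], "fingers": 85}}

```text
time: 23.55
tool_pos: [558.7, -27.6, 19.9]
tcp_rot: [180.0, -0.0, 89.7]
ft_force: [0.3, -0.9, 0.4]
finger_gap: 85.3
grip_force: 0.0
```

Request:
{"fn": "apply_moves", "kwargs": {"rows": [[0,0,-20,0,0,0],[0,0,-40,0,0,0],[0,0,-60,0,0,0],[0,0,-60,0,0,0],[-35,0,-35,0,0,0]]}}

```text
time: 24.18
tool_pos: [559.9, -61.5, 241.0]
tcp_rot: [179.6, 0.0, 89.8]
ft_force: [0.6, -0.7, 0.1]
finger_gap: 85.2
grip_force: 0.0
```

Request:
{"fn": "apply_moves", "kwargs": {"rows": [[-20,0,0,0,0,0],[0,0,0,0,0,0],[0,0,0,0,0,0],[0,0,0,0,0,0],[0,0,0,0,0,0]]}}

```text
time: 24.8
tool_pos: [558.0, -81.9, 234.2]
tcp_rot: [-179.9, -0.0, 89.7]
ft_force: [-0.6, -0.2, -0.4]
finger_gap: 84.8
grip_force: 0.0
```

```bash
python3 -c "
from h import *
s,p,d,X=pots('p4')"
```

```text
tcp [558.  -81.9 234.2] [-1.7993e+02 -2.0000e-02  8.9700e+01]
[323.  19.] 510 z 67.3 circ [556.6  63. ] 26.3 mean [556.   53.3] [ 83. 108. 110.]
[325. 118.] 3086 z 62.2 circ [557.2 -26.2] 28.0 mean [557.2 -25.6] [170. 137.  75.]
[330. 216.] 732 z 67.4 circ [ 557.  -127.2] 28.2 mean [ 561.3 -118.5] [96. 71. 86.]
[221. 358.] 598 z 61.8 circ [ 433.8 -296.5] 25.4 mean [ 437.6 -291.7] [77. 95. 66.]
```

View pics/p4.png

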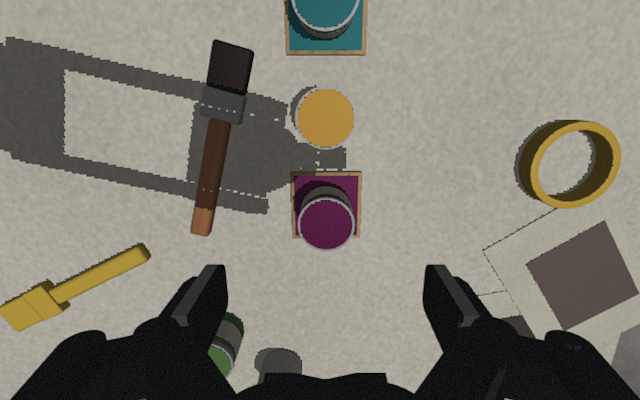

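The row is in place: mustard lid at (325,118), plum at (326,224), teal at the top edge (322,10). Now the white pot.

Request:
{"fn": "apply_moves", "kwargs": {"rows": [[-55,-12,0,0,0,0],[-55,-12,0,0,0,0],[-55,-12,0,0,0,0],[-55,-12,0,0,0,0],[-56,-11.5,0,0,0,0]]}}

```text
time: 25.48
tool_pos: [496.8, -359.7, 234.9]
tcp_rot: [180.0, -0.0, 89.7]
ft_force: [0.4, -0.3, -0.4]
finger_gap: 85.1
grip_force: 0.0
```

Request:
{"fn": "apply_moves", "kwargs": {"rows": [[0,0,40,0,0,0],[0,0,50,0,0,0],[0,0,0,0,0,0],[0,0,0,0,0,0],[0,0,0,0,0,0]]}}

```text
time: 26.1
tool_pos: [498.7, -359.2, 148.1]
tcp_rot: [179.8, 0.2, 89.7]
ft_force: [-0.0, -0.6, 0.2]
finger_gap: 84.6
grip_force: 0.0
```

```bash
python3 -c "
from h import *
pots('p5')"
```

```text
tcp [ 498.7 -359.2  148.1] [1.798e+02 1.700e-01 8.969e+01]
[209. 121.] 5932 z 62.1 circ [ 421.7 -299.6] 28.3 mean [ 422.3 -298.6] [46. 57. 39.]
[323. 205.] 4691 z 62.1 circ [ 496.2 -358.6] 28.2 mean [ 496.3 -357.1] [104. 102.  97.]
```

View pics/p5.png

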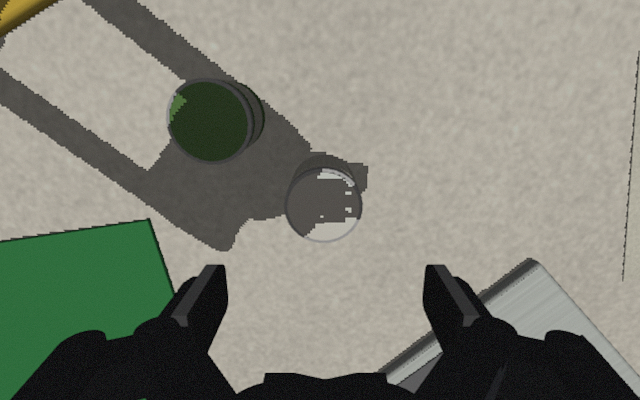

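Request:
{"fn": "apply_moves", "kwargs": {"rows": [[0.6,-1.5,20,0,0,0],[0,0,50,0,0,0],[0,0,40,0,0,0],[0,0,18,0,0,0],[0,0,0,0,0,0]]}}

```text
time: 26.78
tool_pos: [494.6, -356.8, 15.3]
tcp_rot: [-179.9, -0.1, 89.7]
ft_force: [0.7, 0.2, 0.1]
finger_gap: 85.2
grip_force: 0.0
```

Request:
{"fn": "apply_moves", "kwargs": {"rows": [[0,0,0,0,0,0],[0,0,0,0,0,0],[0,0,0,0,0,0],[0,0,0,0,0,0],[0,0,0,0,0,0]], "fingers": 45}}

```text
time: 27.4
tool_pos: [497.2, -359.0, 19.4]
tcp_rot: [179.8, 0.2, 89.7]
ft_force: [0.1, 1.4, 7.0]
finger_gap: 55.4
grip_force: 42.8
```

Request:
{"fn": "apply_moves", "kwargs": {"rows": [[0,0,-30,0,0,0],[0,0,-60,0,0,0],[20,0,-60,0,0,0],[50,10,-30,0,0,0],[50,10,0,0,0,0]]}}

```text
time: 28.02
tool_pos: [518.5, -238.3, 201.2]
tcp_rot: [179.6, 0.2, 89.6]
ft_force: [1.0, 0.1, -3.0]
finger_gap: 55.3
grip_force: 43.2
```

Request:
{"fn": "apply_moves", "kwargs": {"rows": [[55,10,0,0,0,0],[55,10,0,0,0,0],[55,10,0,0,0,0],[40,8,0,0,0,0],[7,1.5,0,0,0,0]]}}

```text
time: 28.65
tool_pos: [557.4, -23.6, 196.7]
tcp_rot: [180.0, -0.0, 89.9]
ft_force: [0.7, -0.2, -2.0]
finger_gap: 55.6
grip_force: 43.2
```

Request:
{"fn": "apply_moves", "kwargs": {"rows": [[0,0,0,0,0,0],[0,0,0,0,0,0],[0,0,0,0,0,0],[0,0,0,0,0,0],[0,0,0,0,0,0]]}}

```text
time: 29.28
tool_pos: [557.1, -26.7, 196.2]
tcp_rot: [-180.0, -0.0, 89.6]
ft_force: [-0.6, 0.4, -2.0]
finger_gap: 55.0
grip_force: 43.2
```

```bash
python3 -c "
from h import *
held('h4');held2('h4',0,180,0,40,110,41)"
```

```text
tcp [557.1 -26.7 196.2] [-180.     -0.     89.62] gap 55.0 lid [557.  -22.3] 32.7 z 239.0 off [-0.1  4.4] mean [-1.1  4.4 42.5] F [-0.6  0.4 -2. ]
ellipse [247.7 241. ] [43.3 60.3] circ off [-24.8  30.8] 10.3 [ 230  228   46   38 1306]
```

View pics/h4.png

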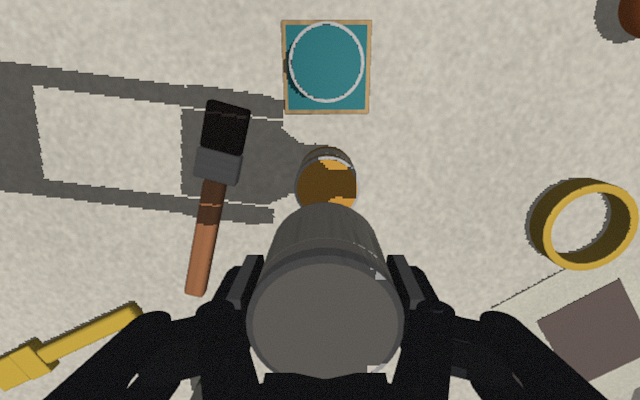

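Request:
{"fn": "apply_moves", "kwargs": {"rows": [[0,1.5,10,0,0,0],[0,0,40,0,0,0],[0,0,35,0,0,0],[0,0,15,0,0,0],[0,0,5,0,0,0]]}}

```text
time: 29.95
tool_pos: [558.1, -26.2, 90.2]
tcp_rot: [-179.9, -0.0, 89.7]
ft_force: [-0.4, 0.7, -2.8]
finger_gap: 55.0
grip_force: 43.2
```

Request:
{"fn": "apply_moves", "kwargs": {"rows": [[0,0,3,0,0,0],[0,0,2,0,0,0],[0,0,0,0,0,0],[0,0,0,0,0,0],[0,0,0,0,0,0]]}}

```text
time: 30.58
tool_pos: [558.8, -26.3, 86.5]
tcp_rot: [180.0, 0.0, 89.7]
ft_force: [0.3, 0.0, -1.9]
finger_gap: 55.2
grip_force: 43.2
```

Request:
{"fn": "apply_moves", "kwargs": {"rows": [[0,0,2,0,0,0],[0,0,1,0,0,0],[0,0,1,0,0,0],[0,0,0,0,0,0],[0,0,0,0,0,0]]}}

```text
time: 31.2
tool_pos: [558.7, -26.3, 82.2]
tcp_rot: [-180.0, -0.0, 89.7]
ft_force: [0.2, 0.2, -2.5]
finger_gap: 55.0
grip_force: 43.2
```

Request:
{"fn": "apply_moves", "kwargs": {"rows": [[0,0,0.5,0,0,0],[0,0,0.5,0,0,0],[0,0,0,0,0,0],[0,0,0,0,0,0],[0,0,0,0,0,0]]}}

```text
time: 31.82
tool_pos: [558.8, -26.3, 81.5]
tcp_rot: [180.0, 0.0, 89.7]
ft_force: [-1.1, -0.1, 2.7]
finger_gap: 55.3
grip_force: 43.4
```

Request:
{"fn": "apply_moves", "kwargs": {"rows": [[0,0,0,0,0,0],[0,0,0,0,0,0],[0,0,0,0,0,0],[0,0,0,0,0,0],[0,0,0,0,0,0]], "fingers": 85}}

```text
time: 32.45
tool_pos: [558.6, -26.3, 81.1]
tcp_rot: [-180.0, -0.0, 89.7]
ft_force: [0.2, 0.2, 0.1]
finger_gap: 85.2
grip_force: 0.0
```

Request:
{"fn": "apply_moves", "kwargs": {"rows": [[0,0,-20,0,0,0],[0,0,-40,0,0,0],[0,0,-60,0,0,0],[0,0,-60,0,0,0],[0,0,-60,0,0,0]]}}

```text
time: 33.08
tool_pos: [558.4, -26.2, 325.1]
tcp_rot: [179.9, 0.0, 89.7]
ft_force: [1.3, -0.3, -0.2]
finger_gap: 85.1
grip_force: 0.0
```

Request:
{"fn": "apply_moves", "kwargs": {"rows": [[-40,-40,-10,0,0,0],[-40,-40,0,0,0,0],[0,-30,0,0,0,0],[0,0,0,0,0,0],[0,0,0,0,0,0]]}}

```text
time: 33.7
tool_pos: [448.6, -105.6, 332.4]
tcp_rot: [179.9, 0.0, 89.7]
ft_force: [-0.1, 1.1, -0.0]
finger_gap: 85.1
grip_force: 0.0
```

```bash
cat >> h.py <<'E'
def brush(s,X,x0,y0):
    k=(X[:,:,2]>9)&(X[:,:,2]<25)&(abs(X[:,:,0]-x0)<70)&(abs(X[:,:,1]-y0)<130);k[260:]=0
    n,l,st,c=cv2.connectedComponentsWithStats(k.astype(np.uint8));i=1+np.argmax(st[1:,4])
    q=X[l==i];print("brush",c[i].round(),st[i],q[:,2].mean().round(1),cv2.minAreaRect(q[:,:2].astype(np.float32)))
E
python3 -c "
from h import *
s,p,d,X=pots('p6');brush(s,X,438,-60)"
```

```text
tcp [ 448.6 -105.6  332.4] [1.7989e+02 3.0000e-02 8.9660e+01]
[412. 175.] 753 z 67.4 circ [ 556.6 -127.4] 28.2 mean [ 554.9 -125.3] [98. 66. 85.]
[307. 295.] 1162 z 61.9 circ [ 421.7 -299.7] 29.0 mean [ 421.5 -297.5] [ 79. 100.  66.]
[435.  89.] 2741 z 124.2 circ [557.4 -26.1] 28.3 mean [556.5 -25.7] [161. 163. 163.]
brush [322.  99.] [ 291   29   64  164 3670] 15.9 ((438.23260498046875, -59.959815979003906), (210.3352813720703, 41.83159637451172), 74.04182434082031)
```

View pics/p6.png

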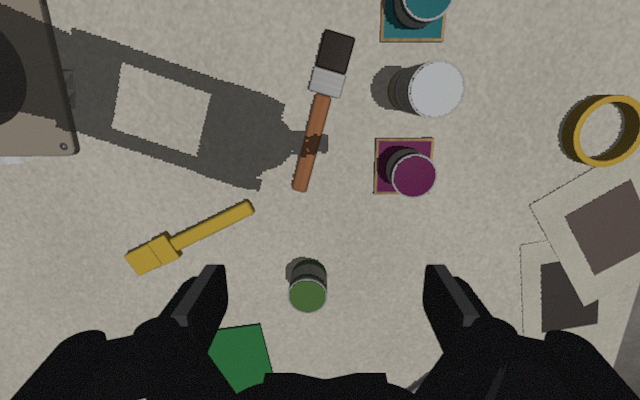

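White is stacked: lid at (435,89), z 124, centred within 1 mm of the mustard. Brush mid is about (439,-60), heading 74°. Going for it.

Request:
{"fn": "apply_moves", "kwargs": {"rows": [[30,-4,40,0,0,0],[23.5,-3.5,60,0,0,0],[0,0,60,0,0,0.136],[0,0,50,0,0,0.1356],[0,0,20,0,0,0]], "fingers": 60}}

```text
time: 34.38
tool_pos: [439.1, -51.6, 99.2]
tcp_rot: [-179.7, 0.0, 74.1]
ft_force: [-0.1, -0.5, -0.3]
finger_gap: 59.7
grip_force: 0.0
```

Request:
{"fn": "apply_moves", "kwargs": {"rows": [[0,0,40,0,0,0],[0,0,20,0,0,0],[0,0,10,0,0,0],[0,0,0,0,0,0],[0,0,0,0,0,0]]}}

```text
time: 35.0
tool_pos: [442.1, -52.9, 34.1]
tcp_rot: [179.9, -0.0, 74.1]
ft_force: [0.5, 0.0, 0.2]
finger_gap: 59.9
grip_force: 0.0
```

```bash
python3 -c "
from h import *
s=sense();print(s['tool_pos'],s['tcp_rot'],s['finger_gap']);p,d=eyes.snapshot('wrist');save('pics/b1.png',p)"
```

```text
[442.12995387 -52.9191775   34.13238321] [ 1.79907046e+02 -4.44185852e-03  7.41089228e+01] 59.875819141628696
```

View pics/b1.png

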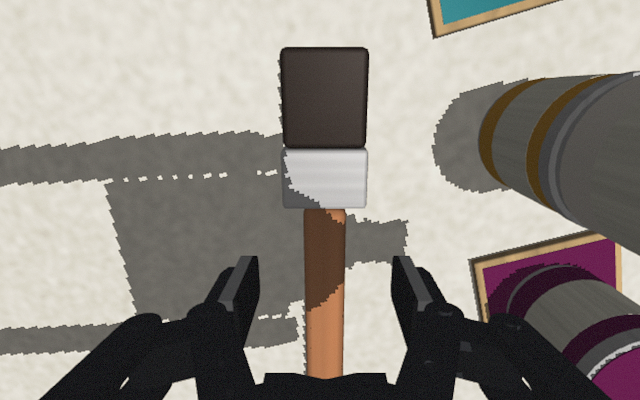

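The handle is centred between the pads (325,280) and the ferrule starts at row 208, clear of them. Lowering and closing.

Request:
{"fn": "apply_moves", "kwargs": {"rows": [[0,0,14,0,0,0],[0,0,10,0,0,0],[0,0,5,0,0,0],[0,0,1,0,0,0],[0,0,0,0,0,0]]}}

```text
time: 35.67
tool_pos: [441.2, -52.8, 3.1]
tcp_rot: [-180.0, -0.0, 74.1]
ft_force: [-0.2, 1.0, -0.0]
finger_gap: 59.8
grip_force: 0.0
```

Request:
{"fn": "apply_moves", "kwargs": {"rows": [[0,0,0,0,0,0],[0,0,0,0,0,0],[0,0,0,0,0,0],[0,0,0,0,0,0],[0,0,0,0,0,0]], "fingers": 12, "grip_force": 40}}

```text
time: 36.3
tool_pos: [441.6, -52.9, 3.5]
tcp_rot: [179.9, -0.0, 74.1]
ft_force: [-1.0, 0.4, 5.8]
finger_gap: 21.0
grip_force: 40.4
```

Request:
{"fn": "apply_moves", "kwargs": {"rows": [[0,0,-20,0,0,0],[0,0,-50,0,0,0],[0,0,-50,0,0,-0.1],[0,0,-50,0,0,-0.1],[0,0,-50,0,0,-0.076]]}}

```text
time: 36.92
tool_pos: [440.5, -52.7, 224.2]
tcp_rot: [-180.0, -0.0, 90.1]
ft_force: [1.4, -0.7, -0.8]
finger_gap: 20.8
grip_force: 39.6
```

Request:
{"fn": "apply_moves", "kwargs": {"rows": [[5,35,0,0,0,0],[8,50,0,0,0,0],[8,55,0,0,0,0],[8,50,0,0,0,0],[4,27,0,0,0,0]]}}

```text
time: 37.55
tool_pos: [659.5, -19.5, 221.4]
tcp_rot: [-179.9, -0.0, 89.9]
ft_force: [-0.7, -0.2, -0.1]
finger_gap: 20.6
grip_force: 39.7
```

Request:
{"fn": "apply_moves", "kwargs": {"rows": [[0,0,40,0,0,0],[0,0,40,0,0,0],[0,0,20,0,0,0],[0,0,0,0,0,0],[0,0,0,0,0,0]]}}

```text
time: 38.17
tool_pos: [659.2, -20.3, 125.1]
tcp_rot: [179.9, 0.0, 89.9]
ft_force: [-0.2, -0.1, -0.1]
finger_gap: 21.1
grip_force: 39.7
```

```bash
python3 -c "
from h import *
s=sense();print(s['tool_pos'],s['tcp_rot'],s['finger_gap'],s['ft_force'],s['grip_force']);p,d=eyes.snapshot('wrist');save('pics/b2.png',p)
P,u,v=unproj('wrist',d,np.ones((400,640),bool),s);t=s['tool_pos']
k=(P[:,2]>t[2]-25)&(P[:,2]<t[2]+25)&(abs(P[:,0]-t[0])<26)&(P[:,1]>t[1]+13)&(P[:,1]<t[1]+130)
q=P[k];print(len(q),np.median(q,0),q.max(0),cv2.minAreaRect(q[:,:2].astype(np.float32)));print('tilt',np.polyfit(q[:,1],q[:,2],1))"
```

```text
[659.23714328 -20.30666776 125.10415082] [1.79850044e+02 1.71954713e-02 8.99076304e+01] 21.074367792985967 [-0.19976412 -0.12452409 -0.08184685] 39.71866965293884
21730 [657.93481246  42.1530159  137.13195536] [679.11687927  77.78685315 140.1310782 ] ((657.94921875, 35.235816955566406), (42.23893356323242, 85.06192779541016), 0.1433868110179901)
tilt [-1.66822415e-02  1.37752614e+02]
```

View pics/b2.png

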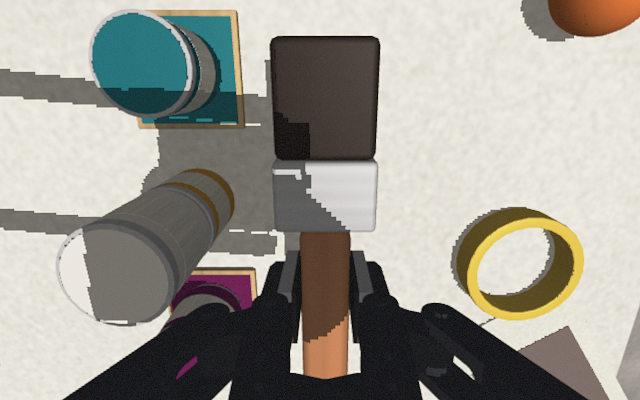

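The brush is held level; the bristle tip reads y=77.8, so its middle is at y≈-27. Lowering it.

Request:
{"fn": "apply_moves", "kwargs": {"rows": [[0,0,40,0,0,0],[0,0,40,0,0,0],[0,0,25,0,0,0],[0,0,8,0,0,0],[0,0,3,0,0,0]]}}

```text
time: 38.85
tool_pos: [659.3, -20.3, 8.6]
tcp_rot: [179.9, 0.0, 89.9]
ft_force: [1.2, 0.6, -0.4]
finger_gap: 20.8
grip_force: 39.7
```

Request:
{"fn": "apply_moves", "kwargs": {"rows": [[0,0,2,0,0,0],[0,0,1.5,0,0,0],[0,0,0,0,0,0],[0,0,0,0,0,0],[0,0,0,0,0,0]]}}

```text
time: 39.48
tool_pos: [658.2, -20.2, 3.7]
tcp_rot: [180.0, 0.0, 89.9]
ft_force: [0.3, 0.4, -1.7]
finger_gap: 20.8
grip_force: 39.7
```

Request:
{"fn": "apply_moves", "kwargs": {"rows": [[0,0,0.5,0,0,0],[0,0,0,0,0,0],[0,0,0,0,0,0],[0,0,0,0,0,0],[0,0,0,0,0,0]], "fingers": 50}}

```text
time: 40.1
tool_pos: [658.2, -20.2, 3.1]
tcp_rot: [180.0, 0.0, 89.9]
ft_force: [-0.3, -0.0, -0.1]
finger_gap: 50.1
grip_force: 0.0
```

Request:
{"fn": "apply_moves", "kwargs": {"rows": [[0,0,-20,0,0,0],[0,0,-40,0,0,0],[0,0,-60,0,0,0],[0,0,-60,0,0,0],[0,0,-60,0,0,0]]}}

```text
time: 40.72
tool_pos: [658.0, -20.1, 247.1]
tcp_rot: [179.9, 0.0, 89.9]
ft_force: [0.7, -0.8, -0.3]
finger_gap: 49.9
grip_force: 0.0
```

Request:
{"fn": "apply_moves", "kwargs": {"rows": [[-40,-20,-50,0,0,0],[-30,-20,-30,0,0,0],[0,0,0,0,0,0],[0,0,0,0,0,0],[0,0,0,0,0,0]]}}

```text
time: 41.35
tool_pos: [619.1, -86.4, 318.1]
tcp_rot: [-179.9, -0.0, 90.0]
ft_force: [0.5, 0.1, -0.6]
finger_gap: 49.8
grip_force: 0.0
```

```bash
python3 -c "
from h import *
s,p,d,X=pots('p7');brush(s,X,658,-27)"
```

```text
tcp [619.1 -86.4 318.1] [-1.7986e+02 -5.0000e-02  8.9960e+01]
[276.  26.] 354 z 67.3 circ [559.9  66.8] 27.1 mean [566.4  57.3] [ 85. 108. 109.]
[275. 193.] 744 z 67.4 circ [ 557.  -127.2] 28.1 mean [ 557.3 -123.8] [78. 53. 68.]
[185. 306.] 625 z 61.9 circ [ 422.3 -293.3] 27.1 mean [ 426.  -285.8] [79. 99. 66.]
[262. 111.] 2769 z 124.1 circ [557.3 -26.2] 28.1 mean [557.7 -25.5] [102. 101.  96.]
brush [356.  87.] [ 340   16   36  172 4041] 15.9 ((657.3619384765625, -27.042526245117188), (41.872901916503906, 207.73358154296875), 0.7158606052398682)
```

View pics/p7.png

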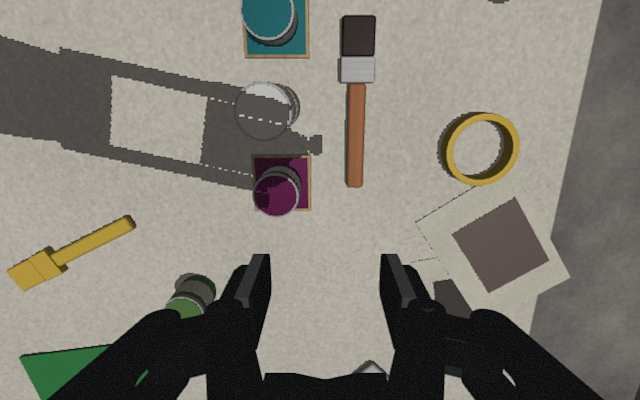

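The brush lies behind the row at (356,87-ish), parallel to it, 99.6 mm from the line. The stack at (264,110) and both panel pots are in place, so I'm handing in.

```bash
python3 -c "
from h import *
print(job.hand_in())"
```

```text
the job is handed in; nothing more can be done
None
```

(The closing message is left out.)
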